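# Cover the topping crocks at the end of breakfast service

### The arm

A 6-joint arm with a two-finger parallel gripper is mounted at the origin on the work surface. World frame = base frame: x ahead of the robot, y to its left, z up, the work surface at z = 0. Lengths are in m, angles in degrees, forces in N, time in s.
With the tool pointing down it reaches from about 0.35 to 0.875 m from the base axis. Payload 4.2 kg.
Tool frame: the origin (TCP) lies midway between the tips of the shut fingers; the grasp point (between the pads) lies 19 mm behind it; z points along the fingers, y is the direction in which the jaws open and shut (so a half turn about z gives the same grasp; the last joint's range is limited). The gripper opens to 87 mm and grips with 3 to 60 N. Pads are 19 mm wide; open, the fingers measure 117 mm over their backs; the gripper's body (75 mm by 190 mm) begins 51 mm behind the grasp point.
Start: joints at [-56.688, 22.042, 0.453, 0, -68.411, -14.817], TCP at [0.198, -0.593, 0.223] pointing down, gripper open.
Joint ranges: [-179.83, 179.83], [-69.29, 118.12], [-61.27, 80.66], [-181.25, 117.63], [-171.15, -9.14], [-177.46, 177.46]. Speed limits (degrees/s): [159.86, 159.86, 180, 180, 180, 180].

### API

Orientations are given as a 3x3 rotation matrix whose columns are the frame's x, y, z axes.
In Python, from station import sense, capture, calibration, finish_job gives the robot as it stands.
- The arm moves only by the tool carry_out, never from a script. Its argument "commands" is one flat list of numbers, 6 for each row, row after row: the shift along the tool's x, y, z in mm, then the turn, a rotation vector about the tool's x, y, z in rad. A call has 1 to 5 rows; each row shifts and turns the pose as measured when the row begins, along the tool's axes as they then stand; what a row does not reach is not made up. A row lasts 1/8 s, in which the tool goes at most 62.5 mm and 10.7 degrees, less where a joint would pass 70% of its speed; a pose out of reach is approached as far as the arm can. A call is refused whole if a number of a shift passes 62.5 or a number of a turn 0.188, either way. A call with a gripper value outside its range is refused whole. "grip" is the finger opening in mm, from 0 to 87, set as the call begins (left out, the last holds). The fingers move at their own pace and stop on an object; the grip force is fixed at half the most. Time passes only in rows, so rows that do not move let the fingers close. It gives the time, the measured TCP pose, the force and the opening at its end, in the units of the state.
- sense(): the state, without advancing time (a new reading comes with each control period).
- capture(name): name is "scene" or "top" or "wrist"; returns the picture (400x640x3 uint8, red, green, blue); there is no depth.
- calibration(name): a dict with "fx", "fy", "cx", "cy" (pixels), "dist" ([k1, k2, p1, p2, k3] as OpenCV has them; the pictures are not rectified), "rvec" (rotation vector, rad) and "tvec" (3), from world to camera coordinates, as OpenCV has them. Camera axes: x right, y down, z forward; pixel columns grow to the right and rows downward; lengths in m; the calibration is good to about 2 mm. A picture is of the moment at which its call begins: read the wrist's pose just before it. calibration takes no time and is no camera call; for the wrist camera it gives the pose at the moment of the call.
- finish_job(): hands the job in, once; it reports no verdict.
The state is a dict: "time_s": time; "joints": joint angles; "joint_velocities": joint speeds; "effort": joint torques, N m; "tcp_pos": TCP position; "ee_rot": TCP orientation; "wrist_force": force on the tool from outside, world axes, zero at the start; "moment": the same for the moment, N m; "gripper_width": opening from 0.0 (shut) to 1.0 (fully open).
Only numpy, scipy, OpenCV 4.12 (cv2) and the standard library are available. Lean on these libraries where they do the work, as an engineer would, in place of code of your own. Each camera call takes 0.05 s, during which the arm holds its last target.

### The job

Breakfast is over: cover the four open white topping crocks in the steel tray, each with the one steel lid whose size fits it. The lids lie about on the counter in front of the tray; set each one down, not dropped, so that it is fully seated and level in the mouth of its crock. Leave the crocks standing where they are in the tray, and do not disturb the two yoghurt pots among the lids.

Things in the scene. Friction and masses are not known exactly. Their poses are not given: they have to be found in the camera images.
- lid_small_knob (a point): Smallest of four loose round steel lids, lying knob-up on the counter. Disc 65 mm across, underside 8 mm and domed top 15 mm above the lid's foot; below it a tapered plug, 38 mm across at the foot, 46 mm above. Black round knob 24 mm across, 26 to 50 mm above the foot. Point: middle of the knob, 38 mm above the foot; z up. Mass under 0.17 kg.
- lid_medium_knob (a point): Second smallest of four loose round steel lids, lying knob-up on the counter. Disc 83 mm across, underside 8 mm and domed top 15 mm above the lid's foot; below it a tapered plug, 56 mm across at the foot, 64 mm above. Black round knob 24 mm across, 26 to 50 mm above the foot. Point: middle of the knob, 38 mm above the foot; z up. Mass under 0.17 kg.
- lid_large_knob (a point): Second largest of four loose round steel lids, lying knob-up on the counter. Disc 101 mm across, underside 8 mm and domed top 15 mm above the lid's foot; below it a tapered plug, 74 mm across at the foot, 82 mm above. Black round knob 24 mm across, 26 to 50 mm above the foot. Point: middle of the knob, 38 mm above the foot; z up. Mass under 0.17 kg.
- lid_largest_knob (a point): Largest of four loose round steel lids, lying knob-up on the counter. Disc 119 mm across, underside 8 mm and domed top 15 mm above the lid's foot; below it a tapered plug, 92 mm across at the foot, 100 mm above. Black round knob 24 mm across, 26 to 50 mm above the foot. Point: middle of the knob, 38 mm above the foot; z up. Mass under 0.17 kg.
- crock_small_rim (a point): Smallest of four white ceramic crocks of toppings (olives, grapes, tomatoes, eggs) standing loose in a row in the shallow steel tray: 62 mm outside, mouth 52 mm, 58 mm high. Point: centre of the mouth at rim height, 61 mm above the counter; z up. With its lid seated, the middle of the knob is 30 mm above this point.
- crock_medium_rim (a point): Second smallest of four white ceramic crocks of toppings (olives, grapes, tomatoes, eggs) standing loose in a row in the shallow steel tray: 80 mm outside, mouth 70 mm, 58 mm high. Point: centre of the mouth at rim height, 61 mm above the counter; z up. With its lid seated, the middle of the knob is 30 mm above this point.
- crock_large_rim (a point): Second largest of four white ceramic crocks of toppings (olives, grapes, tomatoes, eggs) standing loose in a row in the shallow steel tray: 98 mm outside, mouth 88 mm, 58 mm high. Point: centre of the mouth at rim height, 61 mm above the counter; z up. With its lid seated, the middle of the knob is 30 mm above this point.
- crock_largest_rim (a point): Largest of four white ceramic crocks of toppings (olives, grapes, tomatoes, eggs) standing loose in a row in the shallow steel tray: 116 mm outside, mouth 106 mm, 58 mm high. Point: centre of the mouth at rim height, 61 mm above the counter; z up. With its lid seated, the middle of the knob is 30 mm above this point.
- pot_a_center (a point): One of two closed yoghurt pots standing among the lids: white, foil-topped, 68 mm across the top, 52 mm at the foot, 62 mm high. A bystander, not to be disturbed. The point is its centre, half-way up; z is up.
- pot_b_center (a point): One of two closed yoghurt pots standing among the lids: white, foil-topped, 68 mm across the top, 52 mm at the foot, 62 mm high. A bystander, not to be disturbed. The point is its centre, half-way up; z is up.

How it is judged:
By the outcome, as a careful person would: the job done as asked, in the order asked, and still so for the second after the job is handed in, with the robot touching nothing.
It also fails if it takes over 102 s, if anything falls off the work surface, if the arm or the gripper's body presses on something with over 40 N, if the wrist force passes 120 N, or if a joint passes its speed limit or range.

## Working session

There is one attempt and no reset: what is moved stays moved. The work goes in short steps, Python scripts to look and compute and a tool call to move; the robot and the scene stay as the last step left them, time stands still between calls to the robot, and variables do not carry over. Pictures are saved under pics/ and viewed, and the job is handed in when it is done.

Besides the shell and the picture viewer there is one more tool, called as name(argument=value, ...) on one line, values as JSON. carry_out: Moves the arm, as the interface text tells. Its arguments: {"type":"object","properties":{"commands":{"type":"array"},"grip":{"type":"number"}},"required":["commands"]}

```bash
ls; mkdir -p pics; python3 - <<'E'
from station import *
import cv2
s=sense(); print(s)
for n in ("scene","top","wrist"):
    c=calibration(n); print(n,c)
    cv2.imwrite(f"pics/{n}0.png",capture(n)[:,:,::-1])
E
```

```text
pics
{'time_s': 0.0, 'joints': array([-5.66873917e+01,  2.20896557e+01,  3.77877057e-01, -2.86654232e-02,
       -6.84115665e+01, -1.48168707e+01]), 'joint_velocities': array([-0.02626156, -0.05600129, -0.02245917,  0.02463323, -0.05249242,
        0.06625287]), 'effort': array([ 5.73046927e-04, -3.90663350e+01,  1.87407804e+01,  4.21986982e+00,
        1.11073803e-02, -1.76455023e-04]), 'tcp_pos': array([ 0.19808935, -0.59212314,  0.22145911]), 'ee_rot': array([[-9.48405757e-01, -3.17058181e-01, -7.93526791e-04],
       [-3.17059158e-01,  9.48403537e-01,  2.05450790e-03],
       [ 1.01185076e-04,  2.20010206e-03, -9.99997575e-01]]), 'wrist_force': array([-0.70816314, -0.66916427,  0.22004629]), 'moment': array([-0.04495777,  0.02709177, -0.02966491]), 'gripper_width': 1.0000162032565045}
scene {'fx': 370.77491360109053, 'fy': 370.77491360109053, 'cx': 318.43168232510953, 'cy': 192.78330184285386, 'dist': array([0.01456298, 0.        , 0.        , 0.        , 0.        ]), 'rvec': array([ 1.67954856,  1.63962719, -0.80728808]), 'tvec': array([-0.00358287, -0.25365035,  1.45728576])}
top {'fx': 441.3280282769214, 'fy': 441.3280282769214, 'cx': 317.17682152604556, 'cy': 194.73890919255024, 'dist': array([-0.03767063,  0.        ,  0.        ,  0.        ,  0.        ]), 'rvec': array([ 2.09727318, -2.1190434 ,  0.17226887]), 'tvec': array([0.02483567, 0.54459856, 1.02511465])}
wrist {'fx': 300.9489241974085, 'fy': 300.9489241974085, 'cx': 316.6196672793353, 'cy': 195.66802227093115, 'dist': array([-0.04321248,  0.        ,  0.        ,  0.        ,  0.        ]), 'rvec': array([-1.74029198, -2.41798917, -0.31033872]), 'tvec': array([ 0.62465102, -0.02951591,  0.38841456])}
```

View pics/scene0.png

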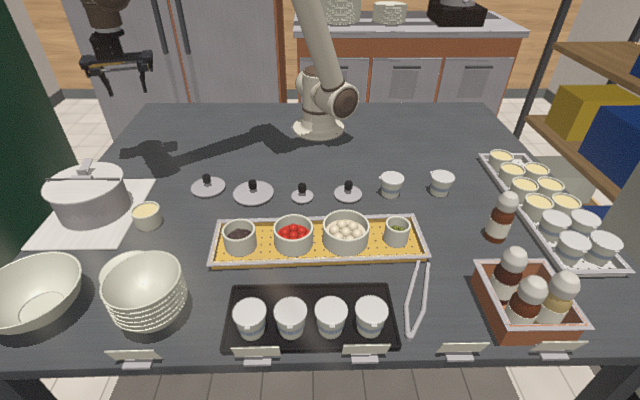

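View pics/top0.png

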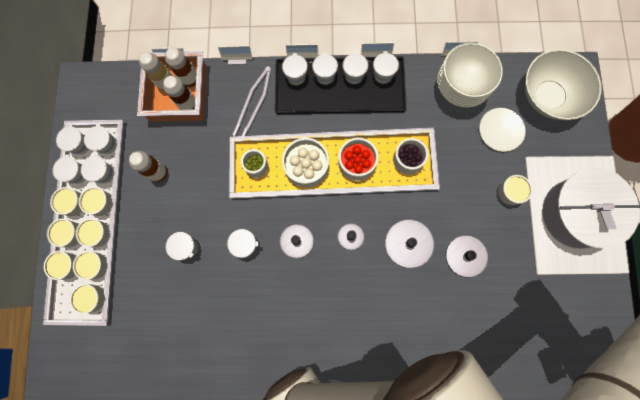

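View pics/wrist0.png

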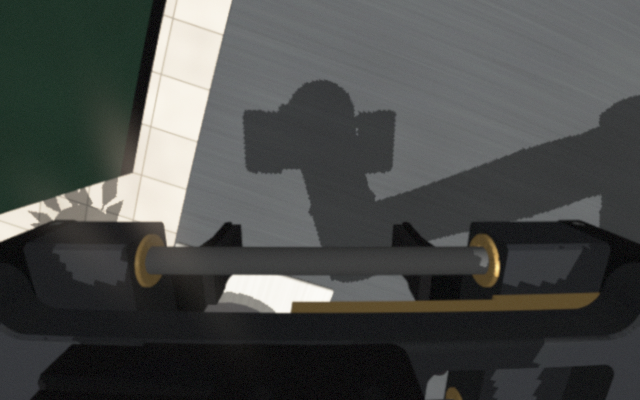

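The top view shows the lids at about (297,241), (351,236), (410,243) and (467,256), with the pots at (182,246) and (243,243). The crocks are at (254,162), (306,162), (358,158) and (410,155). I'll zoom in next and measure these.

```bash
cat > h.py <<'E'
import numpy as np, cv2
from station import *
def cam(n):
    c=calibration(n); K=np.array([[c['fx'],0,c['cx']],[0,c['fy'],c['cy']],[0,0,1.]])
    R=cv2.Rodrigues(np.array(c['rvec'],float))[0]; return K,np.array(c['dist'],float),R,np.array(c['tvec'],float)
def ray(C,uv):
    K,d,R,t=C; p=cv2.undistortPoints(np.array(uv,float).reshape(-1,1,2),K,d).reshape(-1,2)
    v=np.c_[p,np.ones(len(p))]@R; return -R.T@t, v
def onz(C,uv,z):
    o,v=ray(C,uv); return o+v*((z-o[2])/v[:,2])[:,None]
def proj(C,P):
    K,d,R,t=C; return cv2.projectPoints(np.array(P,float).reshape(-1,1,3),cv2.Rodrigues(R)[0],t,K,d)[0].reshape(-1,2)
def circ(P):
    A=np.c_[2*P[:,:2],np.ones(len(P))]; b=(P[:,:2]**2).sum(1); s=np.linalg.lstsq(A,b,rcond=None)[0]
    r=np.sqrt(s[2]+s[0]**2+s[1]**2); return s[0],s[1],2*r
E
python3 - <<'E'
from h import *
im=cv2.imread('pics/top0.png')
cv2.imwrite('pics/topzoom.png',cv2.resize(im[120:290,160:500],(800,400),interpolation=cv2.INTER_CUBIC))
im=cv2.imread('pics/scene0.png')
cv2.imwrite('pics/scenezoom.png',cv2.resize(im[160:280,180:460],(800,343),interpolation=cv2.INTER_CUBIC))
for n in("top","scene"):
    C=cam(n); print(n,-C[2].T@C[3])
C=cam("top")
im=cv2.imread('pics/top0.png')
for u,v in [(297,241),(351,236),(410,243),(467,256)]:
    print(onz(C,[(u,v)],.038).round(3))
hsv=cv2.cvtColor(im,cv2.COLOR_BGR2HSV)
for u in range(270,330,2): print(u, im[241,u], end=' ')
E
```

```text
top [ 0.33983726 -0.01008307  1.11016819]
scene [ 1.31652308 -0.04235995  0.673057  ]
[[0.434 0.07  0.038]]
[[ 0.445 -0.062  0.038]]
[[ 0.426 -0.204  0.038]]
[[ 0.393 -0.339  0.038]]
270 [99 95 96] 272 [98 96 95] 274 [98 96 96] 276 [98 96 96] 278 [101  98  99] 280 [165 164 172] 282 [213 212 222] 284 [221 220 228] 286 [226 225 233] 288 [229 228 236] 290 [205 203 215] 292 [62 61 65] 294 [61 60 64] 296 [63 63 67] 298 [54 54 57] 300 [84 83 89] 302 [235 234 242] 304 [236 235 242] 306 [235 234 241] 308 [234 233 241] 310 [228 228 236] 312 [189 188 200] 314 [102  99 100] 316 [100  98  98] 318 [100  97  97] 320 [100  98  98] 322 [100  97  98] 324 [100  99  98] 326 [100  99  98] 328 [100  99  98]
```

View pics/topzoom.png

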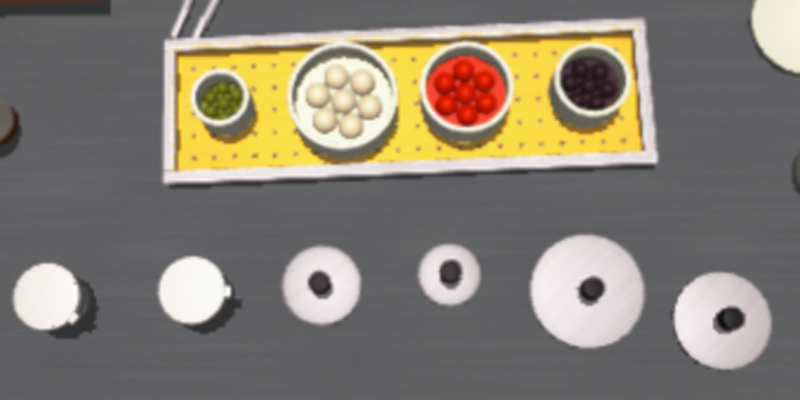

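View pics/scenezoom.png

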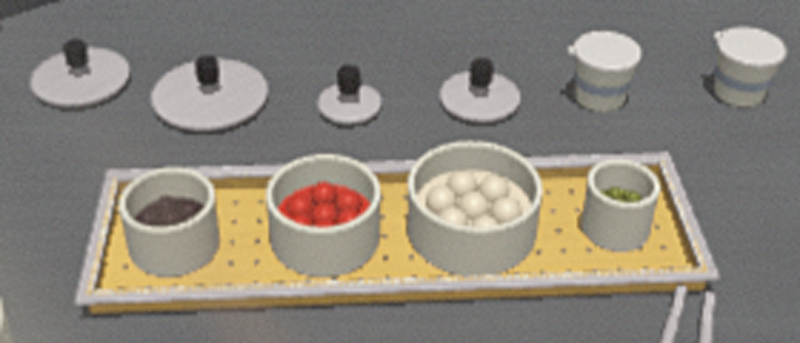

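```bash
python3 - <<'E'
from h import *
for n in("top","scene"):
    C=cam(n); im=cv2.imread(f'pics/{n}0.png'); g=im.min(2); hsv=cv2.cvtColor(im,cv2.COLOR_BGR2HSV)
    th=165 if n=="top" else 130
    lids=dict(med=(297,241),small=(351,236),largest=(410,243),large=(467,256)) if n=="top" else dict(large=(208,187),largest=(253,193),small=(302,197),med=(348,194))
    cr=dict(small=(254,162),largest=(306,162),large=(358,158),med=(410,155)) if n=="top" else dict(med=(239,230),large=(293,227),largest=(345,224),small=(397,226))
    pots=[(182,246),(243,243)] if n=="top" else [(392,178),(442,178)]
    m=(g>th).astype(np.uint8)
    m=cv2.morphologyEx(m,cv2.MORPH_OPEN,np.ones((3,3)))
    cs,_=cv2.findContours(m,cv2.RETR_EXTERNAL,cv2.CHAIN_APPROX_NONE)
    for k,(u,v) in list(lids.items())+[('pot',p) for p in pots]:
        c=[c for c in cs if abs(cv2.pointPolygonTest(c,(float(u),float(v)),True))<45 and cv2.boundingRect(c)[2]<70 and abs(c[:,0].mean(0)-[u,v]).max()<10]
        if not c: print(n,k,'none'); continue
        c=max(c,key=len)
        P=onz(C,cv2.convexHull(c)[:,0],.062 if k=='pot' else .011); P2=circ(P)
        # knob: dark blob
        if k!='pot':
            w=g[v-16:v+12,u-12:u+12] ; lab,L,st,ce=cv2.connectedComponentsWithStats((w<70 if n=="top" else w<60).astype(np.uint8))
            i=1+np.argmax(st[1:,4]); kp=ce[i]+[u-12,v-16]
            print(n,k,'disc',np.round(P2,4),'knob px',kp.round(1),'@.038',onz(C,[kp],.040)[0,:2].round(4))
        else: print(n,k,np.round(P2,4))
    D=dict(small=.057,med=.075,large=.093,largest=.111)
    for k,(u,v) in cr.items():
        c0=onz(C,[(u,v)],.061)[0] if n=="top" else None
        if n!="top": c0=onz(C,[(u,v)],.061)[0]
        for it in range(4):
            pts=[]
            for a in np.arange(0,2*np.pi,np.pi/36):
                r=np.linspace(D[k]/2-.012,D[k]/2+.012,49)
                Q=np.c_[c0[0]+r*np.cos(a),c0[1]+r*np.sin(a),np.full(49,.061)]
                px=proj(C,Q).astype(np.float32)
                w=cv2.remap(im,px[None,:,0].copy(),px[None,:,1].copy(),cv2.INTER_LINEAR)[0].min(1).astype(float)
                w2=np.clip(w-(w.max()-40),0,None)
                if w.max()>150 and w[0]<w.max()-25 and w[-1]<w.max()-25: pts.append(Q[0]*0+[*( (w2@Q[:,:2])/w2.sum()),.061])
            P=np.array(pts); x,y,d=circ(P)
            res=abs(np.hypot(P[:,0]-x,P[:,1]-y)-d/2); P=P[res<max(.001,2*np.median(res))]; x,y,d=circ(P); c0=np.array([x,y,.061])
        print(n,'crock',k,round(x,4),round(y,4),'midrim',round(d,4),D[k],len(P))
E
```

```text
top med disc [0.4371 0.0734 0.0807] knob px [295.5 240.3] @.038 [0.4352 0.0731]
top small disc [ 0.4468 -0.0617  0.0624] knob px [351.  235.6] @.038 [ 0.4452 -0.0616]
top largest disc [ 0.428  -0.206   0.1173] knob px [411.  242.8] @.038 [ 0.4263 -0.2058]
top large disc [ 0.3956 -0.3456  0.0988] knob px [469.7 255.4] @.038 [ 0.3945 -0.3449]
top pot [0.4228 0.3507 0.0675]
top pot [0.4285 0.2002 0.0681]
top crock small 0.6311 0.1774 midrim 0.0563 0.057 72
top crock largest 0.6334 0.0489 midrim 0.1065 0.111 33
top crock large 0.6383 -0.0819 midrim 0.0923 0.093 68
top crock med 0.6442 -0.2134 midrim 0.0743 0.075 67
scene large disc [ 0.3969 -0.3437  0.102 ] knob px [206.2 178.2] @.038 [ 0.3979 -0.3427]
scene largest disc [ 0.4285 -0.2039  0.1211] knob px [252.  184.2] @.038 [ 0.4302 -0.2035]
scene small disc [ 0.4475 -0.0585  0.0665] knob px [301.6 187.5] @.038 [ 0.4491 -0.0589]
scene med disc [0.4374 0.077  0.0843] knob px [347.9 185.1] @.038 [0.439  0.0766]
scene pot [0.4327 0.2038 0.0737]
scene pot [0.426  0.3543 0.0729]
scene crock med 0.6464 -0.211 midrim 0.0753 0.075 47
scene crock large 0.6404 -0.0787 midrim 0.0928 0.093 62
scene crock largest 0.632 0.0521 midrim 0.1094 0.111 42
scene crock small 0.6321 0.1817 midrim 0.0578 0.057 49
```

The two views agree to about 3 mm, and the disc sizes identify each lid and crock without doubt. First I'll square the tool to the world axes and go to the large lid.

carry_out(commands=[0,0,0,0,0,0.162,0,0,0,0,0,0.161,-45,55,10,0,0,0,-45,55,20,0,0,0,-45,55,20,0,0,0], grip=50)

```text
time_s: 0.78
tcp_pos: [0.3162, -0.4516, 0.1769]
ee_rot: [[-1.0, 0.02, -0.0], [0.02, 1.0, 0.002], [0.0, 0.002, -1.0]]
wrist_force: [1.0, -1.5, -0.6]
gripper_width: 0.593
```

carry_out(commands=[-42,55,30,0,0,-0.02,-38,52,20,0,0,0,0,0,0,0,0,0])

```text
time_s: 1.15
tcp_pos: [0.3881, -0.3548, 0.1322]
ee_rot: [[-1.0, -0.006, -0.002], [-0.006, 1.0, 0.003], [0.002, 0.003, -1.0]]
wrist_force: [-0.7, -1.3, 0.3]
gripper_width: 0.577
```

```bash
python3 - <<'E'
from h import *
s=sense(); print(s['tcp_pos'],s['ee_rot'].round(3))
C=cam('wrist'); im=capture('wrist'); cv2.imwrite('pics/w1.png',im[:,:,::-1])
print(proj(C,[.396,-.344,.038]), proj(C,s['tcp_pos']))
E
```

```text
[ 0.38809582 -0.35484097  0.13220003] [[-1.    -0.006 -0.002]
 [-0.006  1.     0.003]
 [ 0.002  0.003 -1.   ]]
[[329.28767549 207.15064859]] [[317.75352526 240.77605278]]
```

View pics/w1.png

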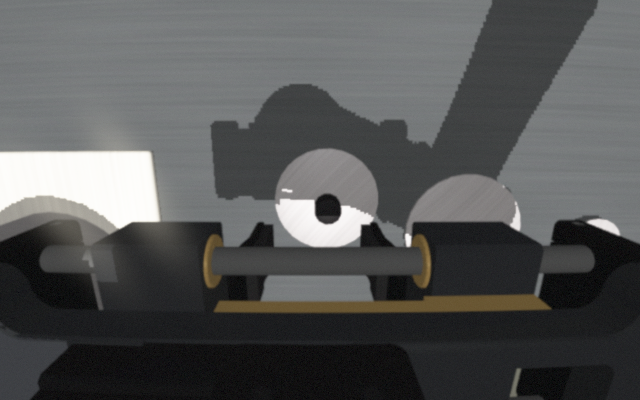

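The knob shows at about (328,208) and the prediction was (329,207), so the cameras and robot agree. Next I'll descend.

carry_out(commands=[-8,11,30,0,0,0,0,0,35,0,0,0,0,0,0,0,0,0])

```text
time_s: 1.58
tcp_pos: [0.396, -0.348, 0.0684]
ee_rot: [[-1.0, -0.001, 0.002], [-0.001, 1.0, -0.001], [-0.002, -0.001, -1.0]]
wrist_force: [0.5, -0.3, 1.2]
gripper_width: 0.576
```

carry_out(commands=[0,4,20,0,0,0,0,0,15,0,0,0,0,0,8,0,0,0,0,0,0,0,0,0])

```text
time_s: 2.08
tcp_pos: [0.3984, -0.3488, 0.0289]
ee_rot: [[-1.0, 0.001, 0.01], [0.001, 1.0, -0.006], [-0.01, -0.006, -1.0]]
wrist_force: [0.1, -0.3, -0.1]
gripper_width: 0.572
```

```bash
cat > go.py <<'E'
import sys; from h import *
from scipy.spatial.transform import Rotation as Ro
T=np.array(list(map(float,sys.argv[1:4])))
s=sense(); R=s['ee_rot']; G=np.diag([-1.,1,-1])
print(s['time_s'],'pos',s['tcp_pos'].round(4),'shift',(R.T@(T-s['tcp_pos'])*1000).round(1),'rot',Ro.from_matrix(R.T@G).as_rotvec().round(3),'F',s['wrist_force'].round(1),'w',round(s['gripper_width']*87,1))
E
python3 go.py .396 -.344 .022
```

```text
2.075 pos [ 0.3984 -0.3488  0.0289] shift [2.5 4.8 6.9] rot [-0.006  0.01  -0.001] F [ 0.1 -0.3 -0.1] w 49.7
```

carry_out(commands=[2.5,5,3,-0.006,0.01,0,0,0,4,0,0,0,0,0,0,0,0,0])

```text
time_s: 2.45
tcp_pos: [0.3967, -0.344, 0.0228]
ee_rot: [[-1.0, 0.001, 0.002], [0.001, 1.0, -0.001], [-0.002, -0.001, -1.0]]
wrist_force: [0.2, 0.1, -0.6]
gripper_width: 0.577
```

```bash
python3 go.py .396 -.344 .022
```

```text
2.45 pos [ 0.3967 -0.344   0.0228] shift [0.7 0.  0.8] rot [-0.001  0.002 -0.001] F [ 0.2  0.1 -0.6] w 50.2
```

Now close on the knob.

carry_out(commands=[0,0,0,0,0,0,0,0,0,0,0,0,0,0,0,0,0,0,0,0,0,0,0,0], grip=0)

```text
time_s: 2.95
tcp_pos: [0.3971, -0.3441, 0.0231]
ee_rot: [[-1.0, 0.001, 0.003], [0.001, 1.0, -0.001], [-0.003, -0.001, -1.0]]
wrist_force: [-0.3, 0.1, 0.5]
gripper_width: 0.268
```

```bash
python3 go.py .396 -.344 .022
```

```text
2.95 pos [ 0.3971 -0.3441  0.0231] shift [1.1 0.1 1.1] rot [-0.001  0.003 -0.001] F [-0.3  0.1  0.5] w 23.3
```

Gripped at 23.3 mm, which matches the knob. I'll lift and carry it.

carry_out(commands=[0,0,-20,0,0,0,0,0,-40,0,0,0,0,0,-50,0,0,0,-30,30,-15,0,0,0,-40,40,0,0,0,0])

```text
time_s: 3.58
tcp_pos: [0.465, -0.2738, 0.1504]
ee_rot: [[-1.0, 0.008, -0.001], [0.008, 1.0, 0.002], [0.001, 0.002, -1.0]]
wrist_force: [0.7, 0.2, -1.0]
gripper_width: 0.266
```

```bash
python3 go.py .640 -.080 .14
```

```text
3.575 pos [ 0.465  -0.2738  0.1504] shift [-173.4  195.2   10.6] rot [ 0.002 -0.001 -0.008] F [ 0.7  0.2 -1. ] w 23.2
```

carry_out(commands=[-42,48,0,0.002,0,-0.008,-42,48,0,0,0,0,-42,48,0,0,0,0,-40,45,0,0,0,0,0,0,0,0,0,0])

```text
time_s: 4.2
tcp_pos: [0.632, -0.0815, 0.149]
ee_rot: [[-1.0, -0.002, -0.002], [-0.002, 1.0, 0.001], [0.002, 0.001, -1.0]]
wrist_force: [-0.3, -0.2, -1.2]
gripper_width: 0.269
```

```bash
python3 go.py .640 -.080 .13
```

```text
4.2 pos [ 0.632  -0.0815  0.149 ] shift [-8.   1.4 19. ] rot [ 0.001 -0.002  0.002] F [-0.3 -0.2 -1.2] w 23.4
```

carry_out(commands=[-8,1.5,10,0,0,0,0,0,12,0,0,0,0,0,0,0,0,0])

```text
time_s: 4.58
tcp_pos: [0.638, -0.0812, 0.1237]
ee_rot: [[-1.0, -0.0, -0.006], [-0.0, 1.0, 0.001], [0.006, 0.001, -1.0]]
wrist_force: [0.5, 0.5, -1.6]
gripper_width: 0.265
```

```bash
python3 go.py .640 -.080 .09; python3 - <<'E'
from h import *
for n in("scene","top"):
    cv2.imwrite(f'pics/{n}1.png',capture(n)[:,:,::-1])
a=cv2.imread('pics/scene1.png')[140:290,180:460]; cv2.imwrite('pics/s1z.png',cv2.resize(a,(800,428),interpolation=cv2.INTER_CUBIC))
E
```

```text
4.575 pos [ 0.638  -0.0812  0.1237] shift [-2.3  1.2 33.7] rot [ 0.001 -0.006  0.   ] F [ 0.5  0.5 -1.6] w 23.1
```

View pics/s1z.png

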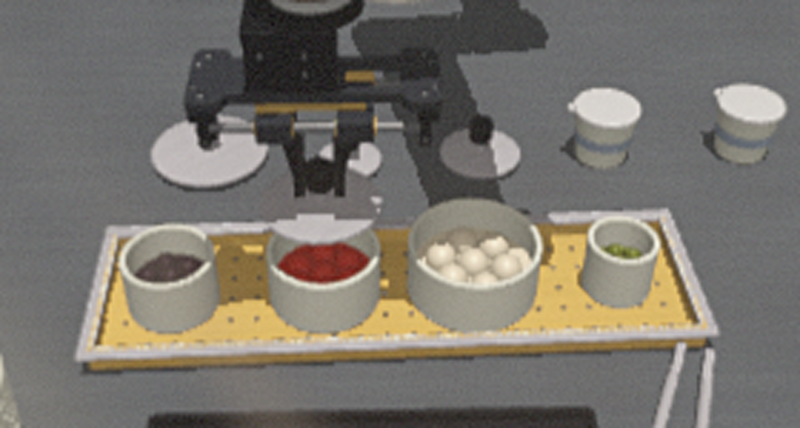

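View pics/top1.png

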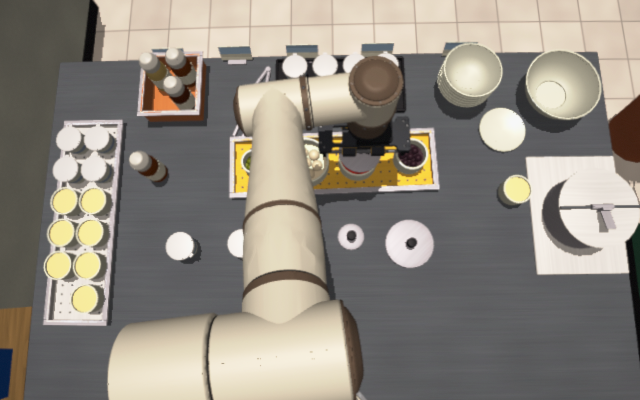

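```bash
python3 - <<'E'
from h import *
C=cam('scene'); im=cv2.imread('pics/scene1.png')
print(onz(C,[(180+270/2.857,214),(180+382/2.857,214)],.108), proj(C,[.638,-.0812,.1237+.016]), (180+319/2.857,140+176/2.857))
print(onz(C,[(180+319/2.857,140+176/2.857)],.138))
E
```

```text
[[ 0.64689944 -0.1199466   0.108     ]
 [ 0.64845673 -0.0277858   0.108     ]] [[290.66863556 200.90043478]] (291.65558277913897, 201.6030801540077)
[[ 0.63851596 -0.07895251  0.138     ]]
```

Scene camera bias is about +2 mm in y, so the target is (0.639, -0.081). Next I'll lower it, watching the force.

carry_out(commands=[-1,0,15,0.001,-0.006,0,0,0,15,0,0,0,0,0,0,0,0,0])

```text
time_s: 5.05
tcp_pos: [0.6403, -0.0828, 0.0962]
ee_rot: [[-1.0, 0.001, 0.006], [0.001, 1.0, -0.0], [-0.006, -0.0, -1.0]]
wrist_force: [-0.4, 0.7, -1.4]
gripper_width: 0.265
```

```bash
python3 go.py .639 -.081 .079
```

```text
5.05 pos [ 0.6403 -0.0828  0.0962] shift [ 1.4  1.8 17.2] rot [-0.     0.006 -0.001] F [-0.4  0.7 -1.4] w 23.1
```

carry_out(commands=[1.5,2,6,0,0.006,0,0,0,6,0,0,0,0,0,0,0,0,0])

```text
time_s: 5.42
tcp_pos: [0.6394, -0.0808, 0.0845]
ee_rot: [[-1.0, 0.001, 0.001], [0.001, 1.0, -0.001], [-0.001, -0.001, -1.0]]
wrist_force: [0.2, 0.8, -0.9]
gripper_width: 0.269
```

```bash
python3 go.py .639 -.081 .077
```

```text
5.425 pos [ 0.6394 -0.0808  0.0845] shift [ 0.4 -0.2  7.5] rot [-0.001  0.001 -0.001] F [ 0.2  0.8 -0.9] w 23.4
```

carry_out(commands=[0,0,3,0,0,0,0,0,3,0,0,0,0,0,2,0,0,0,0,0,0,0,0,0])

```text
time_s: 5.92
tcp_pos: [0.6398, -0.0807, 0.0764]
ee_rot: [[-1.0, 0.001, 0.002], [0.001, 1.0, -0.001], [-0.002, -0.001, -1.0]]
wrist_force: [1.1, -0.0, -1.3]
gripper_width: 0.269
```

```bash
python3 go.py .639 -.081 .076
```

```text
5.925 pos [ 0.6398 -0.0807  0.0764] shift [ 0.8 -0.3  0.4] rot [-0.001  0.002 -0.001] F [ 1.1 -0.  -1.3] w 23.4
```

carry_out(commands=[0.5,0,1,0,0.002,0,0,0,1,0,0,0,0,0,0,0,0,0])

```text
time_s: 6.3
tcp_pos: [0.6398, -0.0807, 0.0762]
ee_rot: [[-1.0, 0.0, 0.002], [0.0, 1.0, -0.001], [-0.002, -0.001, -1.0]]
wrist_force: [1.0, -0.2, -0.5]
gripper_width: 0.271
```

```bash
python3 go.py .639 -.081 .076; python3 - <<'E'
from h import *
cv2.imwrite('pics/scene2.png',capture('scene')[:,:,::-1])
a=cv2.imread('pics/scene2.png')[140:290,180:460]; cv2.imwrite('pics/s2z.png',cv2.resize(a,(800,428),interpolation=cv2.INTER_CUBIC))
E
```

```text
6.3 pos [ 0.6398 -0.0807  0.0762] shift [ 0.8 -0.3  0.2] rot [-0.001  0.002 -0.   ] F [ 1.  -0.2 -0.5] w 23.6
```

View pics/s2z.png

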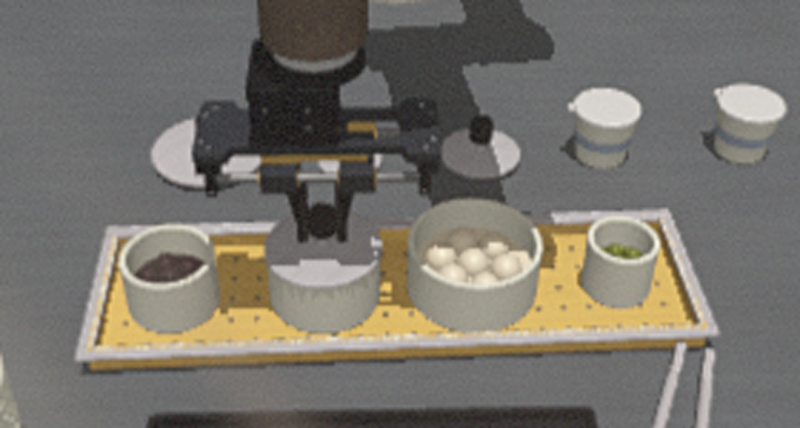

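The lid sits at the seated height and aligned in the zoom at about (322,250). I'll confirm contact with a slight push, then release.

carry_out(commands=[0,0,2,0,0,0,0,0,2,0,0,0])

```text
time_s: 6.6
tcp_pos: [0.6399, -0.0807, 0.0761]
ee_rot: [[-1.0, -0.001, 0.002], [-0.001, 1.0, -0.002], [-0.002, -0.002, -1.0]]
wrist_force: [-4.7, 2.2, 11.5]
gripper_width: 0.266
```

carry_out(commands=[0,0,0,0,0,0,0,0,0,0,0,0])

```text
time_s: 6.85
tcp_pos: [0.6401, -0.0807, 0.0762]
ee_rot: [[-1.0, -0.001, 0.003], [-0.001, 1.0, -0.002], [-0.003, -0.002, -1.0]]
wrist_force: [-0.8, 0.1, 0.3]
gripper_width: 0.266
```

carry_out(commands=[0,0,0,0,0,0,0,0,0,0,0,0,0,0,0,0,0,0], grip=50)

```text
time_s: 7.22
tcp_pos: [0.6403, -0.0808, 0.0752]
ee_rot: [[-1.0, -0.001, 0.003], [-0.001, 1.0, -0.002], [-0.003, -0.002, -1.0]]
wrist_force: [-0.0, -0.0, 0.3]
gripper_width: 0.516
```

carry_out(commands=[0,0,-10,0,0,0,0,0,-30,0,0,0,0,0,-30,0,0,0,0,0,0,0,0,0])

```text
time_s: 7.72
tcp_pos: [0.6406, -0.0808, 0.1486]
ee_rot: [[-1.0, -0.001, 0.004], [-0.001, 1.0, -0.002], [-0.004, -0.002, -1.0]]
wrist_force: [0.2, 0.3, -0.7]
gripper_width: 0.579
```

```bash
python3 go.py .428 -.205 .13
```

```text
7.725 pos [ 0.6406 -0.0808  0.1486] shift [ 212.8 -123.9   18.1] rot [-0.002  0.004  0.001] F [ 0.2  0.3 -0.7] w 50.3
```

carry_out(commands=[53,-31,0,-0.002,0.004,0,53,-31,0,0,0,0,53,-31,0,0,0,0,50,-30,10,0,0,0,0,0,0,0,0,0])

```text
time_s: 8.35
tcp_pos: [0.424, -0.206, 0.1354]
ee_rot: [[-1.0, -0.002, -0.004], [-0.002, 1.0, 0.001], [0.004, 0.001, -1.0]]
wrist_force: [1.5, 1.0, 0.9]
gripper_width: 0.575
```

```bash
python3 go.py .428 -.205 .05; python3 - <<'E'
from h import *
C=cam('wrist');cv2.imwrite('pics/w2.png',capture('wrist')[:,:,::-1]);print(proj(C,[.428,-.205,.038]))
cv2.imwrite('pics/scene3.png',capture('scene')[:,:,::-1])
a=cv2.imread('pics/scene3.png')[140:290,180:460]; cv2.imwrite('pics/s3z.png',cv2.resize(a,(800,428),interpolation=cv2.INTER_CUBIC))
E
```

```text
8.35 pos [ 0.424  -0.206   0.1354] shift [-4.3  0.9 85.4] rot [ 0.001 -0.004  0.002] F [1.5 1.  0.9] w 50.0
[[318.34592768 202.02561176]]
```

View pics/s3z.png

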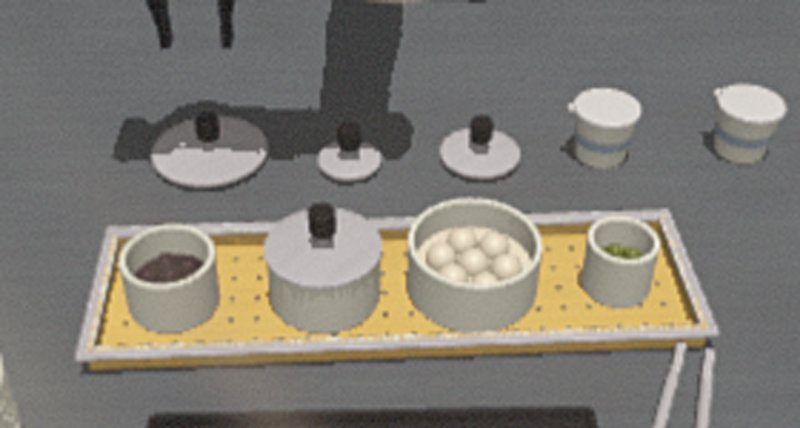

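View pics/w2.png

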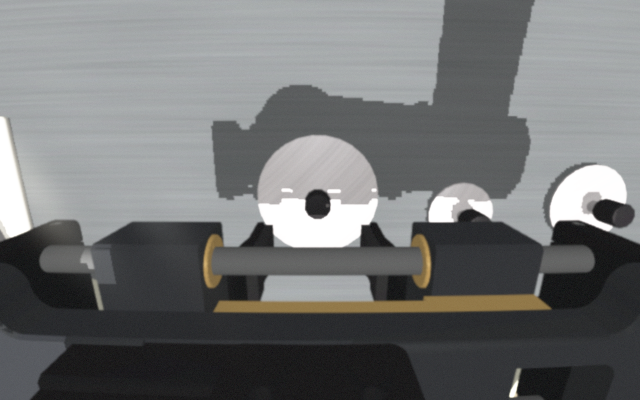

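The large lid is seated level, and the crock is unmoved at (322,270) in the zoom. In the wrist view the knob is at (318,203) against a prediction of (318,202). I'll descend on the largest lid.

carry_out(commands=[-4,1,40,0,-0.004,0,0,0,40,0,0,0,0,0,10,0,0,0,0,0,0,0,0,0])

```text
time_s: 8.95
tcp_pos: [0.4407, -0.2035, 0.0464]
ee_rot: [[-1.0, -0.01, 0.013], [-0.01, 1.0, -0.003], [-0.013, -0.003, -1.0]]
wrist_force: [0.1, 0.5, 0.5]
gripper_width: 0.573
```

```bash
python3 go.py .428 -.205 .023
```

```text
8.95 pos [ 0.4407 -0.2035  0.0464] shift [13.  -1.3 23.2] rot [-0.003  0.013  0.01 ] F [0.1 0.5 0.5] w 49.8
```

carry_out(commands=[13,-1.5,0,-0.003,0.013,0.01,0,0,10,0,0,0,0,0,0,0,0,0])

```text
time_s: 9.32
tcp_pos: [0.4292, -0.2054, 0.0383]
ee_rot: [[-1.0, -0.0, 0.005], [-0.0, 1.0, -0.0], [-0.005, -0.0, -1.0]]
wrist_force: [-0.3, -0.2, 0.4]
gripper_width: 0.574
```

```bash
python3 go.py .428 -.205 .023
```

```text
9.325 pos [ 0.4292 -0.2054  0.0383] shift [ 1.3  0.4 15.3] rot [-0.     0.005  0.   ] F [-0.3 -0.2  0.4] w 50.0
```

carry_out(commands=[1.5,0,8,0,0.005,0,0,0,8,0,0,0,0,0,0,0,0,0])

```text
time_s: 9.7
tcp_pos: [0.428, -0.2055, 0.0216]
ee_rot: [[-1.0, -0.0, 0.001], [-0.0, 1.0, -0.001], [-0.001, -0.001, -1.0]]
wrist_force: [0.6, 0.1, -0.2]
gripper_width: 0.575
```

```bash
python3 go.py .428 -.205 .023
```

```text
9.7 pos [ 0.428  -0.2055  0.0216] shift [-0.   0.5 -1.4] rot [-0.001  0.001  0.   ] F [ 0.6  0.1 -0.2] w 50.1
```

carry_out(commands=[0,0,-1,0,0,0,0,0,0,0,0,0,0,0,0,0,0,0,0,0,0,0,0,0], grip=0)

```text
time_s: 10.2
tcp_pos: [0.4283, -0.2056, 0.0228]
ee_rot: [[-1.0, -0.0, 0.002], [-0.0, 1.0, -0.001], [-0.002, -0.001, -1.0]]
wrist_force: [0.6, 0.7, -1.0]
gripper_width: 0.264
```

carry_out(commands=[0,0,-20,0,0,0,0,0,-40,0,0,0,0,0,-50,0,0,0,-5,5,-15,0,0,0,0,0,0,0,0,0])

```text
time_s: 10.82
tcp_pos: [0.4314, -0.2, 0.1501]
ee_rot: [[-1.0, 0.001, -0.003], [0.001, 1.0, 0.001], [0.003, 0.001, -1.0]]
wrist_force: [-0.4, -0.0, -0.9]
gripper_width: 0.267
```

```bash
python3 go.py .633 .050 .145
```

```text
10.825 pos [ 0.4314 -0.2     0.1501] shift [-201.4  250.1    4.7] rot [ 0.001 -0.003 -0.001] F [-0.4 -0.  -0.9] w 23.2
```

carry_out(commands=[-45,55,0,0.001,-0.003,0,-45,55,0,0,0,0,-45,55,0,0,0,0,-45,55,0,0,0,0,0,0,0,0,0,0])

```text
time_s: 11.45
tcp_pos: [0.5906, -0.0023, 0.1421]
ee_rot: [[-1.0, 0.006, -0.012], [0.006, 1.0, -0.001], [0.012, -0.001, -1.0]]
wrist_force: [-1.3, -0.3, -1.2]
gripper_width: 0.263
```

```bash
python3 go.py .633 .050 .145
```

```text
11.45 pos [ 0.5906 -0.0023  0.1421] shift [-42.   52.5  -3.4] rot [-0.001 -0.012 -0.006] F [-1.3 -0.3 -1.2] w 22.9
```

carry_out(commands=[-42,52,-4,0,-0.012,-0.006,0,0,0,0,0,0])

```text
time_s: 11.7
tcp_pos: [0.6263, 0.0434, 0.1412]
ee_rot: [[-1.0, 0.001, -0.008], [0.001, 1.0, -0.003], [0.008, -0.003, -1.0]]
wrist_force: [0.2, -0.1, -1.9]
gripper_width: 0.263
```

```bash
python3 go.py .633 .050 .115
```

```text
11.7 pos [0.6263 0.0434 0.1412] shift [-6.9  6.6 26.1] rot [-0.003 -0.008 -0.001] F [ 0.2 -0.1 -1.9] w 22.9
```

carry_out(commands=[-7,6.5,0,-0.003,-0.008,0,0,0,12,0,0,0,0,0,12,0,0,0,0,0,0,0,0,0])

```text
time_s: 12.2
tcp_pos: [0.6296, 0.047, 0.1121]
ee_rot: [[-1.0, 0.004, -0.007], [0.004, 1.0, -0.001], [0.007, -0.001, -1.0]]
wrist_force: [0.4, -0.2, -1.5]
gripper_width: 0.265
```

```bash
python3 go.py .633 .050 .095;  python3 - <<'E'
from h import *
s=sense()['tcp_pos']
C=cam('scene'); cv2.imwrite('pics/scene4.png',capture('scene')[:,:,::-1])
print(proj(C,s+[0,0,.0155]))
a=cv2.imread('pics/scene4.png')[140:290,180:460]; cv2.imwrite('pics/s4z.png',cv2.resize(a,(800,428),interpolation=cv2.INTER_CUBIC))
# crock largest: rim outer left/right extremes in scene from pic 3
im=cv2.imread('pics/scene3.png').min(2)
for v in (216,220,224): print(v,[int(x) for x in im[v,316:326]],[int(x) for x in im[v,364:376]])
print(proj(C,[[.633,.050-.058,.061],[.633,.050+.058,.061]]))
E
```

```text
12.2 pos [0.6296 0.047  0.1121] shift [-3.5  3.1 17.1] rot [-0.001 -0.007 -0.004] F [ 0.4 -0.2 -1.5] w 23.0
[[345.10354128 202.18751526]]
216 [171, 173, 158, 159, 155, 162, 190, 191, 187, 176] [201, 194, 193, 193, 193, 190, 191, 192, 191, 190, 193, 197]
220 [115, 117, 116, 114, 111, 109, 91, 140, 215, 175] [112, 141, 192, 198, 114, 60, 68, 69, 67, 70, 68, 65]
224 [89, 94, 95, 100, 100, 91, 122, 216, 207, 121] [111, 111, 105, 153, 217, 166, 107, 100, 110, 107, 103, 109]
[[321.54701649 224.43417302]
 [368.36851783 223.89603476]]
```

View pics/s4z.png

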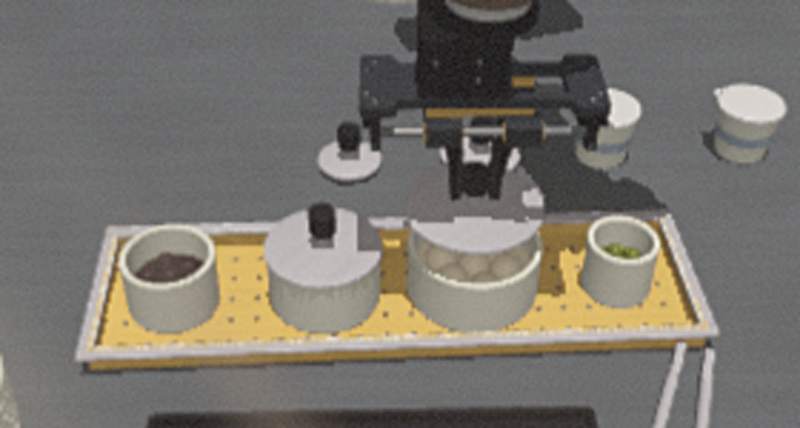

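In the scene image the crock edges are at about 322 and 369 px. That fits y = 0.050 once the known bias is removed. Continuing.

carry_out(commands=[-3.5,3,6,0,-0.007,-0.004,0,0,6,0,0,0,0,0,0,0,0,0])

```text
time_s: 12.62
tcp_pos: [0.6342, 0.05, 0.1008]
ee_rot: [[-1.0, 0.0, 0.003], [0.0, 1.0, -0.001], [-0.003, -0.001, -1.0]]
wrist_force: [-0.3, -0.3, -1.7]
gripper_width: 0.27
```

```bash
python3 go.py .633 .050 .085
```

```text
12.625 pos [0.6342 0.05   0.1008] shift [ 1.2 -0.  15.8] rot [-0.001  0.003 -0.   ] F [-0.3 -0.3 -1.7] w 23.5
```

carry_out(commands=[1,0,8,0,0.003,0,0,0,7,0,0,0,0,0,0,0,0,0])

```text
time_s: 13.0
tcp_pos: [0.6331, 0.0501, 0.0848]
ee_rot: [[-1.0, 0.0, 0.0], [0.0, 1.0, -0.0], [-0.0, -0.0, -1.0]]
wrist_force: [-0.7, -1.0, -1.2]
gripper_width: 0.264
```

```bash
python3 go.py .633 .050 .0765
```

```text
13.0 pos [0.6331 0.0501 0.0848] shift [ 0.1 -0.1  8.3] rot [-0.  0. -0.] F [-0.7 -1.  -1.2] w 23.0
```

carry_out(commands=[0,0,3,0,0,0,0,0,3,0,0,0,0,0,2,0,0,0,0,0,0,0,0,0])

```text
time_s: 13.5
tcp_pos: [0.6334, 0.0501, 0.0765]
ee_rot: [[-1.0, 0.0, 0.001], [0.0, 1.0, -0.0], [-0.001, -0.0, -1.0]]
wrist_force: [0.9, -0.5, -2.4]
gripper_width: 0.262
```

carry_out(commands=[0,0,2,0,0,0,0,0,2,0,0,0])

```text
time_s: 13.75
tcp_pos: [0.6338, 0.0502, 0.0758]
ee_rot: [[-1.0, -0.001, 0.002], [-0.001, 1.0, -0.001], [-0.002, -0.001, -1.0]]
wrist_force: [-5.7, 1.6, 10.4]
gripper_width: 0.268
```

Seated at 0.0758 as predicted, with 10 N of contact. Relax, open and rise.

carry_out(commands=[0,0,0,0,0,0,0,0,0,0,0,0])

```text
time_s: 14.0
tcp_pos: [0.6341, 0.0504, 0.0764]
ee_rot: [[-1.0, -0.001, 0.003], [-0.001, 1.0, -0.001], [-0.003, -0.001, -1.0]]
wrist_force: [-0.4, 0.0, -0.1]
gripper_width: 0.265
```

carry_out(commands=[0,0,0,0,0,0,0,0,0,0,0,0,0,0,0,0,0,0], grip=50)

```text
time_s: 14.38
tcp_pos: [0.6346, 0.0503, 0.0764]
ee_rot: [[-1.0, -0.001, 0.004], [-0.001, 1.0, -0.001], [-0.004, -0.001, -1.0]]
wrist_force: [0.3, -0.2, -0.3]
gripper_width: 0.516
```

carry_out(commands=[0,0,-10,0,0,0,0,0,-30,0,0,0,0,0,-30,0,0,0,0,0,0,0,0,0])

```text
time_s: 14.88
tcp_pos: [0.635, 0.0503, 0.1503]
ee_rot: [[-1.0, -0.002, 0.006], [-0.002, 1.0, -0.001], [-0.006, -0.001, -1.0]]
wrist_force: [-0.1, 0.1, -0.7]
gripper_width: 0.576
```

```bash
python3 go.py .446 -.061 .13
```

```text
14.875 pos [0.635  0.0503 0.1503] shift [ 189.3 -111.    19.4] rot [-0.001  0.006  0.002] F [-0.1  0.1 -0.7] w 50.1
```

carry_out(commands=[50,-29,0,-0.001,0.006,0.002,50,-29,0,0,0,0,50,-29,0,0,0,0,38,-22,10,0,0,0,0,0,0,0,0,0])

```text
time_s: 15.5
tcp_pos: [0.4393, -0.0616, 0.137]
ee_rot: [[-1.0, 0.0, -0.004], [0.0, 1.0, 0.0], [0.004, 0.0, -1.0]]
wrist_force: [0.3, -0.1, 0.3]
gripper_width: 0.572
```

```bash
python3 go.py .446 -.061 .05;  python3 - <<'E'
from h import *
C=cam('scene'); cv2.imwrite('pics/scene5.png',capture('scene')[:,:,::-1])
a=cv2.imread('pics/scene5.png')[140:290,180:460]; cv2.imwrite('pics/s5z.png',cv2.resize(a,(800,428),interpolation=cv2.INTER_CUBIC))
E
```

```text
15.5 pos [ 0.4393 -0.0616  0.137 ] shift [-7.1  0.6 87. ] rot [ 0.    -0.004 -0.   ] F [ 0.3 -0.1  0.3] w 49.8
```

View pics/s5z.png

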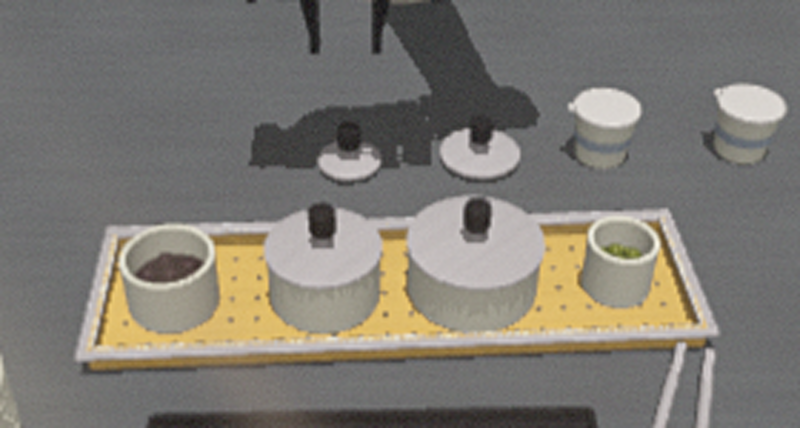

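The largest lid is seated level at (476,250) in the zoom. Now the small lid.

carry_out(commands=[-7,0.5,25,0,-0.004,0,4,0,25,0,0,0,0,0,20,0,0,0,0,0,0,0,0,0])

```text
time_s: 16.05
tcp_pos: [0.4516, -0.0584, 0.0671]
ee_rot: [[-1.0, -0.003, 0.01], [-0.003, 1.0, 0.001], [-0.01, 0.001, -1.0]]
wrist_force: [0.2, 0.1, -0.3]
gripper_width: 0.571
```

```bash
python3 go.py .4465 -.061 .036
```

```text
16.05 pos [ 0.4516 -0.0584  0.0671] shift [ 5.4 -2.6 31.1] rot [0.001 0.01  0.003] F [ 0.2  0.1 -0.3] w 49.7
```

carry_out(commands=[5.5,-2.5,12,0.001,0.01,0.003,1,0,12,0,0,0,0,0,8,0,0,0,0,0,0,0,0,0])

```text
time_s: 16.55
tcp_pos: [0.4473, -0.0603, 0.0343]
ee_rot: [[-1.0, -0.001, 0.003], [-0.001, 1.0, -0.0], [-0.003, -0.0, -1.0]]
wrist_force: [-0.1, -0.2, -0.5]
gripper_width: 0.575
```

```bash
python3 go.py .4465 -.061 .0228
```

```text
16.55 pos [ 0.4473 -0.0603  0.0343] shift [ 0.8 -0.7 11.5] rot [-0.     0.003  0.001] F [-0.1 -0.2 -0.5] w 50.0
```

carry_out(commands=[1,-0.5,6,0,0.003,0,0,0,5,0,0,0,0,0,0,0,0,0])

```text
time_s: 16.92
tcp_pos: [0.4467, -0.0608, 0.023]
ee_rot: [[-1.0, -0.001, 0.001], [-0.001, 1.0, 0.0], [-0.001, 0.0, -1.0]]
wrist_force: [0.2, -0.1, -0.2]
gripper_width: 0.574
```

carry_out(commands=[0,0,0,0,0,0,0,0,0,0,0,0,0,0,0,0,0,0,0,0,0,0,0,0], grip=0)

```text
time_s: 17.42
tcp_pos: [0.4471, -0.0607, 0.0235]
ee_rot: [[-1.0, -0.002, 0.002], [-0.002, 1.0, 0.0], [-0.002, 0.0, -1.0]]
wrist_force: [1.4, -0.1, 0.1]
gripper_width: 0.272
```

carry_out(commands=[0,0,-20,0,0,0,0,0,-40,0,0,0,0,0,-50,0,0,0,-5,5,-20,0,0,0,0,0,0,0,0,0])

```text
time_s: 18.05
tcp_pos: [0.4507, -0.0558, 0.1564]
ee_rot: [[-1.0, -0.001, -0.001], [-0.001, 1.0, 0.0], [0.001, 0.0, -1.0]]
wrist_force: [0.4, -0.4, -1.5]
gripper_width: 0.269
```

```bash
python3 go.py .6315 .1785 .155
```

```text
18.05 pos [ 0.4507 -0.0558  0.1564] shift [-181.   234.2    1.3] rot [ 0.    -0.001  0.001] F [ 0.4 -0.4 -1.5] w 23.4
```

carry_out(commands=[-36,50,-2,0,0,0,-36,50,-2,0,0,0,-36,50,-2,0,0,0,-36,42,-2,0,0,0,-36,42,-2,0,0,0])

```text
time_s: 18.68
tcp_pos: [0.6288, 0.1797, 0.157]
ee_rot: [[-1.0, 0.006, -0.015], [0.006, 1.0, -0.004], [0.015, -0.004, -1.0]]
wrist_force: [0.5, -1.0, -0.1]
gripper_width: 0.271
```

```bash
python3 go.py .6315 .1785 .135
```

```text
18.675 pos [0.6288 0.1797 0.157 ] shift [-3.  -1.1 21.9] rot [-0.004 -0.015 -0.006] F [ 0.5 -1.  -0.1] w 23.6
```

carry_out(commands=[-3,-1,0,-0.004,-0.015,-0.006,0,0,12,0,0,0,0,0,12,0,0,0,0,0,0,0,0,0])

```text
time_s: 19.18
tcp_pos: [0.629, 0.1782, 0.1234]
ee_rot: [[-1.0, -0.001, -0.011], [-0.001, 1.0, -0.005], [0.011, -0.005, -1.0]]
wrist_force: [-0.1, -0.2, -0.5]
gripper_width: 0.266
```

```bash
python3 go.py .6315 .1785 .105
```

```text
19.175 pos [0.629  0.1782 0.1234] shift [-2.8  0.4 18.3] rot [-0.005 -0.011  0.001] F [-0.1 -0.2 -0.5] w 23.1
```

carry_out(commands=[-3,0.5,8,-0.005,-0.011,0.001,0,0,8,0,0,0,0,0,0,0,0,0])

```text
time_s: 19.55
tcp_pos: [0.6319, 0.1776, 0.1072]
ee_rot: [[-1.0, 0.002, 0.001], [0.002, 1.0, 0.001], [-0.001, 0.001, -1.0]]
wrist_force: [-0.2, -0.3, -0.8]
gripper_width: 0.267
```

```bash
python3 go.py .6315 .1785 .085;  python3 - <<'E'
from h import *
C=cam('scene'); cv2.imwrite('pics/scene6.png',capture('scene')[:,:,::-1])
a=cv2.imread('pics/scene6.png')[150:270,300:460]; cv2.imwrite('pics/s6z.png',cv2.resize(a,(800,600),interpolation=cv2.INTER_CUBIC))
E
```

```text
19.55 pos [0.6319 0.1776 0.1072] shift [ 0.4  0.9 22.2] rot [ 0.001  0.001 -0.002] F [-0.2 -0.3 -0.8] w 23.2
```

View pics/s6z.png

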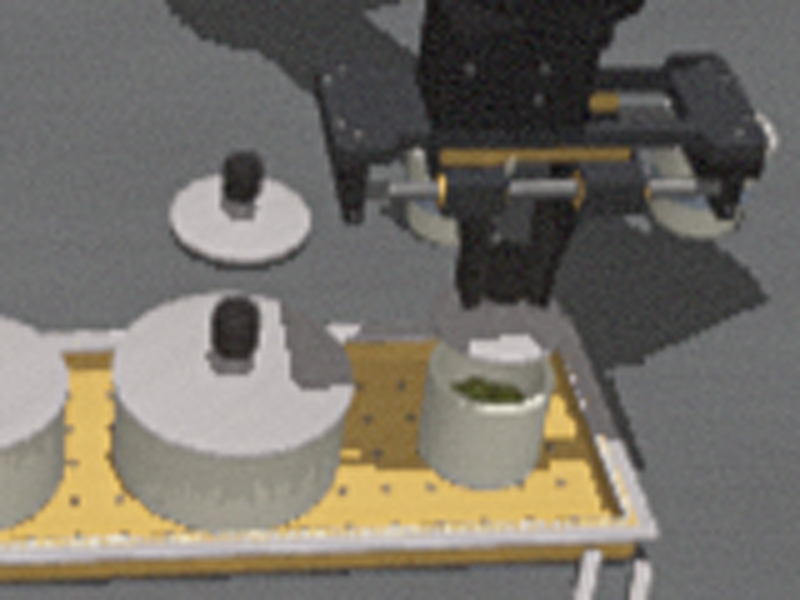

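```bash
python3 - <<'E'
from h import *
C=cam('scene')
f=lambda u,v:(300+(u+.5)/5-.5,150+(v+.5)/5-.5)
print(onz(C,[f(437,322),f(577,322)],.095)); print(onz(C,[f(425,370),f(553,370)],.061))
E
```

```text
[[0.6360106  0.14967271 0.095     ]
 [0.63710711 0.21753843 0.095     ]]
[[0.63258199 0.14845969 0.061     ]
 [0.63363853 0.21209726 0.061     ]]
```

```bash
python3 - <<'E'
from h import *
im=cv2.imread('pics/scene6.png')
for v in range(212,220): print(v,'L',[int(x) for x in im[v,382:394].mean(1)],'R',[int(x) for x in im[v,408:420].mean(1)])
for v in range(202,208): print(v,'fing',[int(x) for x in im[v,388:414].mean(1)])
C=cam('scene');print(proj(C,[[.6319,.1776,.1072],[.6319,.1776-.0325,.095],[.6319,.1776+.0325,.095]]))
E
```

```text
212 L [106, 110, 112, 105, 105, 108, 108, 110, 109, 107, 100, 100] R [102, 103, 112, 108, 81, 67, 58, 60, 67, 63, 62, 61]
213 L [109, 110, 111, 111, 100, 111, 111, 106, 107, 106, 109, 109] R [112, 111, 113, 109, 98, 94, 74, 62, 60, 57, 65, 63]
214 L [114, 109, 110, 108, 106, 109, 112, 114, 111, 111, 110, 110] R [110, 110, 112, 111, 113, 107, 82, 61, 64, 64, 59, 64]
215 L [107, 104, 112, 108, 102, 102, 111, 108, 109, 107, 109, 109] R [113, 114, 112, 111, 113, 115, 103, 64, 63, 59, 66, 67]
216 L [110, 105, 112, 108, 107, 95, 107, 113, 106, 111, 111, 108] R [112, 109, 111, 112, 112, 114, 118, 80, 62, 64, 59, 67]
217 L [127, 132, 129, 120, 117, 106, 106, 108, 112, 110, 107, 107] R [108, 112, 114, 115, 109, 107, 112, 103, 67, 58, 64, 61]
218 L [118, 123, 121, 116, 113, 114, 123, 113, 110, 111, 114, 118] R [105, 112, 114, 110, 105, 106, 111, 111, 77, 59, 61, 60]
219 L [108, 108, 105, 107, 114, 130, 133, 123, 113, 111, 102, 123] R [120, 115, 114, 98, 107, 109, 108, 109, 81, 65, 58, 65]
202 fing [111, 115, 112, 60, 32, 35, 35, 40, 41, 39, 39, 41, 36, 38, 38, 42, 34, 34, 39, 34, 41, 45, 33, 38, 57, 64]
203 fing [111, 108, 113, 56, 27, 33, 45, 42, 48, 41, 33, 37, 39, 42, 38, 41, 35, 30, 36, 43, 40, 38, 33, 41, 66, 62]
204 fing [106, 110, 115, 42, 31, 35, 25, 31, 45, 39, 37, 35, 39, 35, 36, 30, 36, 41, 43, 43, 41, 27, 35, 63, 65, 67]
205 fing [107, 110, 112, 45, 28, 34, 35, 34, 48, 38, 37, 37, 35, 43, 43, 33, 31, 35, 40, 47, 40, 33, 39, 67, 63, 63]
206 fing [106, 109, 103, 47, 32, 39, 39, 44, 45, 36, 38, 39, 37, 43, 38, 41, 40, 39, 38, 41, 39, 32, 35, 63, 67, 67]
207 fing [107, 106, 105, 57, 32, 35, 44, 40, 41, 38, 38, 38, 41, 42, 39, 44, 37, 32, 42, 44, 37, 29, 53, 66, 65, 65]
[[398.8540971  208.89913437]
 [384.82373503 212.92379266]
 [411.44822106 212.64574665]]
```

The scene bias grows to about 4.5 mm in y at this spot, judging by the fingers. The corrected scene value and the top view both give y = 0.1775, so I'll lower there.

carry_out(commands=[0.5,0,8,0,0.001,-0.002,0,0,8,0,0,0,0,0,0,0,0,0])

```text
time_s: 19.98
tcp_pos: [0.6319, 0.178, 0.0911]
ee_rot: [[-1.0, -0.001, 0.002], [-0.001, 1.0, 0.002], [-0.002, 0.002, -1.0]]
wrist_force: [-0.2, 0.2, -0.3]
gripper_width: 0.261
```

```bash
python3 go.py .6315 .1775 .0765
```

```text
19.975 pos [0.6319 0.178  0.0911] shift [ 0.5 -0.5 14.6] rot [0.002 0.002 0.001] F [-0.2  0.2 -0.3] w 22.7
```

carry_out(commands=[0.5,-0.5,4,0.002,0.002,0,0,0,4,0,0,0,0,0,0,0,0,0])

```text
time_s: 20.35
tcp_pos: [0.6316, 0.1776, 0.0825]
ee_rot: [[-1.0, -0.001, 0.0], [-0.001, 1.0, -0.0], [-0.0, -0.0, -1.0]]
wrist_force: [0.1, -1.1, -0.2]
gripper_width: 0.268
```

carry_out(commands=[0,0,3,0,0,0,0,0,2,0,0,0,0,0,0,0,0,0])

```text
time_s: 20.72
tcp_pos: [0.6318, 0.1777, 0.0775]
ee_rot: [[-1.0, -0.001, 0.001], [-0.001, 1.0, -0.0], [-0.001, -0.0, -1.0]]
wrist_force: [-0.4, -0.0, 0.1]
gripper_width: 0.27
```

carry_out(commands=[0,0,2,0,0,0,0,0,2,0,0,0,0,0,2,0,0,0])

```text
time_s: 21.1
tcp_pos: [0.6327, 0.1778, 0.0765]
ee_rot: [[-1.0, -0.003, 0.004], [-0.003, 1.0, -0.001], [-0.004, -0.001, -1.0]]
wrist_force: [-4.1, -0.5, 7.7]
gripper_width: 0.263
```

carry_out(commands=[0,0,0,0,0,0,0,0,0,0,0,0])

```text
time_s: 21.35
tcp_pos: [0.6328, 0.178, 0.077]
ee_rot: [[-1.0, -0.003, 0.005], [-0.003, 1.0, -0.0], [-0.005, -0.0, -1.0]]
wrist_force: [-0.5, -0.1, -1.1]
gripper_width: 0.27
```

carry_out(commands=[0,0,0,0,0,0,0,0,0,0,0,0,0,0,0,0,0,0], grip=50)

```text
time_s: 21.72
tcp_pos: [0.633, 0.1779, 0.0765]
ee_rot: [[-1.0, -0.003, 0.005], [-0.003, 1.0, -0.0], [-0.005, -0.0, -1.0]]
wrist_force: [-0.5, 0.6, 1.0]
gripper_width: 0.515
```

carry_out(commands=[0,0,-10,0,0,0,0,0,-30,0,0,0,0,0,-30,0,0,0,0,0,0,0,0,0])

```text
time_s: 22.22
tcp_pos: [0.6332, 0.1779, 0.1502]
ee_rot: [[-1.0, -0.003, 0.006], [-0.003, 1.0, -0.001], [-0.006, -0.001, -1.0]]
wrist_force: [0.1, -0.2, -0.6]
gripper_width: 0.576
```

```bash
python3 go.py .437 .0745 .14
```

```text
22.225 pos [0.6332 0.1779 0.1502] shift [ 196.6 -102.8    9.1] rot [-0.001  0.006  0.003] F [ 0.1 -0.2 -0.6] w 50.2
```

carry_out(commands=[50,-26,0,0,0.006,0.003,50,-26,0,0,0,0,50,-26,0,0,0,0,40,-22,8,0,0,0,0,0,0,0,0,0])

```text
time_s: 22.85
tcp_pos: [0.4353, 0.0739, 0.1383]
ee_rot: [[-1.0, 0.001, -0.005], [0.001, 1.0, -0.002], [0.005, -0.002, -1.0]]
wrist_force: [0.8, -0.2, 0.9]
gripper_width: 0.578
```

```bash
python3 go.py .437 .0745 .07;  python3 - <<'E'
from h import *
C=cam('wrist');cv2.imwrite('pics/w7.png',capture('wrist')[:,:,::-1]);print(proj(C,[.437,.0745,.038]))
C=cam('scene'); cv2.imwrite('pics/scene7.png',capture('scene')[:,:,::-1])
a=cv2.imread('pics/scene7.png')[150:270,300:460]; cv2.imwrite('pics/s7z.png',cv2.resize(a,(800,600),interpolation=cv2.INTER_CUBIC))
E
```

```text
22.85 pos [0.4353 0.0739 0.1383] shift [-2.   0.7 68.3] rot [-0.002 -0.005 -0.001] F [ 0.8 -0.2  0.9] w 50.3
[[318.27030683 198.82516461]]
```

View pics/s7z.png

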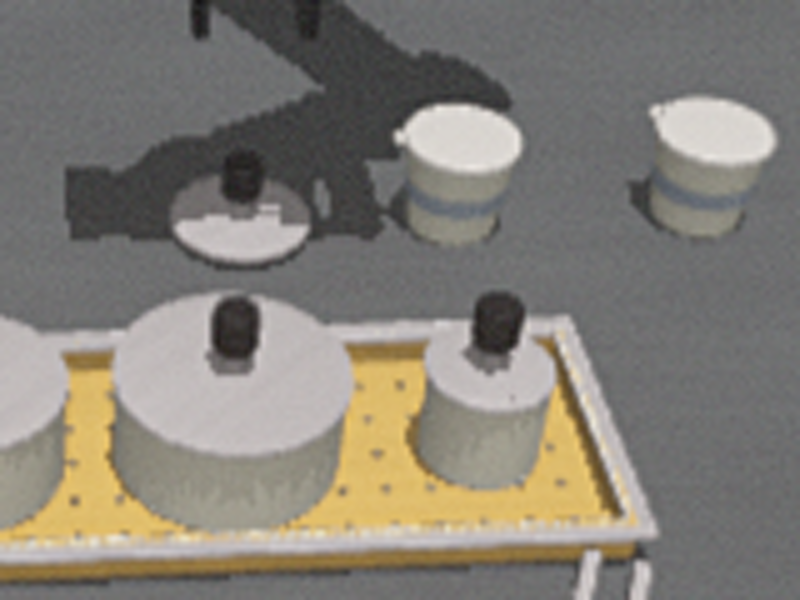

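View pics/w7.png

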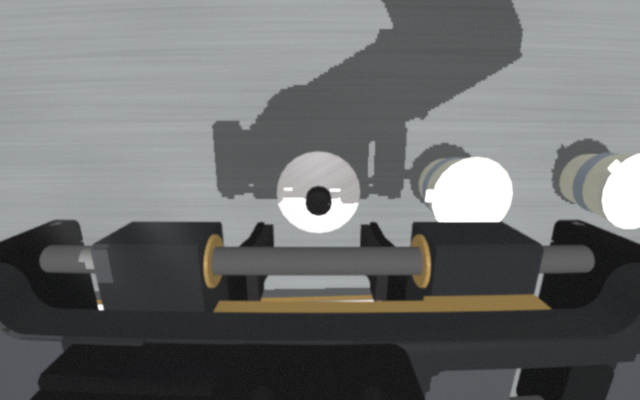

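The small lid is seated level at (490,370) in the zoom, and the pots are undisturbed. The medium knob is at (318,200), as predicted.

carry_out(commands=[-2,0.5,22,-0.002,-0.005,0,3,0,22,0,0.003,0,3,0,18,0,0,0,0,0,0,0,0,0])

```text
time_s: 23.45
tcp_pos: [0.4419, 0.0801, 0.0765]
ee_rot: [[-1.0, -0.002, 0.007], [-0.002, 1.0, 0.004], [-0.007, 0.004, -1.0]]
wrist_force: [-0.2, 0.3, 0.7]
gripper_width: 0.569
```

```bash
python3 go.py .437 .0745 .036
```

```text
23.45 pos [0.4419 0.0801 0.0765] shift [ 5.2 -5.8 40.4] rot [0.004 0.007 0.002] F [-0.2  0.3  0.7] w 49.5
```

carry_out(commands=[5,-6,0,0.004,0.007,0.002,1,-1,12,0,0,0,1,-1,12,0,0,0,0,0,0,0,0,0])

```text
time_s: 23.95
tcp_pos: [0.437, 0.0727, 0.0523]
ee_rot: [[-1.0, 0.0, 0.003], [0.0, 1.0, 0.001], [-0.003, 0.001, -1.0]]
wrist_force: [-0.8, -0.0, 0.5]
gripper_width: 0.571
```

```bash
python3 go.py .437 .0745 .036
```

```text
23.95 pos [0.437  0.0727 0.0523] shift [ 0.   1.8 16.3] rot [ 0.001  0.003 -0.   ] F [-0.8 -0.   0.5] w 49.6
```

carry_out(commands=[0,2,10,0.001,0.003,0,0.5,0,10,0,0,0,0,0,8,0,0,0,0,0,0,0,0,0])

```text
time_s: 24.45
tcp_pos: [0.4367, 0.075, 0.0222]
ee_rot: [[-1.0, -0.0, 0.0], [-0.0, 1.0, -0.0], [-0.0, -0.0, -1.0]]
wrist_force: [-0.7, 0.5, 0.2]
gripper_width: 0.572
```

```bash
python3 go.py .437 .0745 .023
```

```text
24.45 pos [0.4367 0.075  0.0222] shift [-0.3 -0.5 -0.8] rot [-0.  0.  0.] F [-0.7  0.5  0.2] w 49.8
```

carry_out(commands=[0,0,-1,0,0,0,0,0,0,0,0,0,0,0,0,0,0,0,0,0,0,0,0,0], grip=0)

```text
time_s: 24.95
tcp_pos: [0.4372, 0.0753, 0.0239]
ee_rot: [[-1.0, -0.0, 0.002], [-0.0, 1.0, 0.001], [-0.002, 0.001, -1.0]]
wrist_force: [-0.6, -0.7, -1.3]
gripper_width: 0.272
```

carry_out(commands=[0,0,-20,0,0,0,0,0,-40,0,0,0,0,0,-50,0,0,0,0,0,-25,0,0,0,0,0,0,0,0,0])

```text
time_s: 25.58
tcp_pos: [0.4359, 0.0747, 0.1623]
ee_rot: [[-1.0, 0.0, -0.001], [0.0, 1.0, -0.0], [0.001, -0.0, -1.0]]
wrist_force: [0.4, 0.9, -1.8]
gripper_width: 0.267
```

```bash
python3 go.py .645 -.2125 .155
```

```text
25.575 pos [0.4359 0.0747 0.1623] shift [-209.2 -287.1    7.1] rot [-0.    -0.001 -0.   ] F [ 0.4  0.9 -1.8] w 23.2
```

carry_out(commands=[-20,-57,0,0,0,0,-30,-57,0,0,0,0,-40,-50,0,0,0,0,-40,-50,0,0,0,0,-40,-50,0,0,0,0])

```text
time_s: 26.2
tcp_pos: [0.6025, -0.1857, 0.1542]
ee_rot: [[-1.0, -0.009, -0.01], [-0.009, 1.0, 0.003], [0.01, 0.003, -1.0]]
wrist_force: [0.3, 0.8, -0.7]
gripper_width: 0.265
```

```bash
python3 go.py .645 -.2125 .155
```

```text
26.2 pos [ 0.6025 -0.1857  0.1542] shift [-42.3 -27.2  -1.3] rot [ 0.003 -0.01   0.009] F [ 0.3  0.8 -0.7] w 23.0
```

carry_out(commands=[-40,-25,0,0.003,-0.01,0.009,0,0,0,0,0,0,0,0,12,0,0,0,0,0,0,0,0,0])

```text
time_s: 26.7
tcp_pos: [0.6403, -0.2136, 0.1299]
ee_rot: [[-1.0, 0.006, -0.015], [0.006, 1.0, 0.003], [0.015, 0.003, -1.0]]
wrist_force: [0.8, -0.2, -0.3]
gripper_width: 0.267
```

```bash
python3 go.py .645 -.2125 .11
```

```text
26.7 pos [ 0.6403 -0.2136  0.1299] shift [-5.   1.  19.8] rot [ 0.003 -0.015 -0.006] F [ 0.8 -0.2 -0.3] w 23.2
```

carry_out(commands=[-5,1,8,0.003,-0.015,-0.006,0,0,10,0,0,0,0,0,0,0,0,0])

```text
time_s: 27.08
tcp_pos: [0.6445, -0.2106, 0.1112]
ee_rot: [[-1.0, -0.003, 0.001], [-0.003, 1.0, -0.0], [-0.001, -0.0, -1.0]]
wrist_force: [-0.1, -0.3, -0.3]
gripper_width: 0.265
```

```bash
python3 go.py .645 -.2125 .09;  python3 - <<'E'
from h import *
C=cam('scene'); cv2.imwrite('pics/scene8.png',capture('scene')[:,:,::-1])
s=sense()['tcp_pos'];print(proj(C,s),proj(C,[.645,-.2125,.061]))
a=cv2.imread('pics/scene8.png')[150:270,180:340]; cv2.imwrite('pics/s8z.png',cv2.resize(a,(800,600),interpolation=cv2.INTER_CUBIC))
E
```

```text
27.075 pos [ 0.6445 -0.2106  0.1112] shift [-0.5 -1.9 21.2] rot [-0.     0.001  0.003] F [-0.1 -0.3 -0.3] w 23.0
[[235.52859119 212.62391628]] [[237.38636764 228.75541472]]
```

View pics/s8z.png

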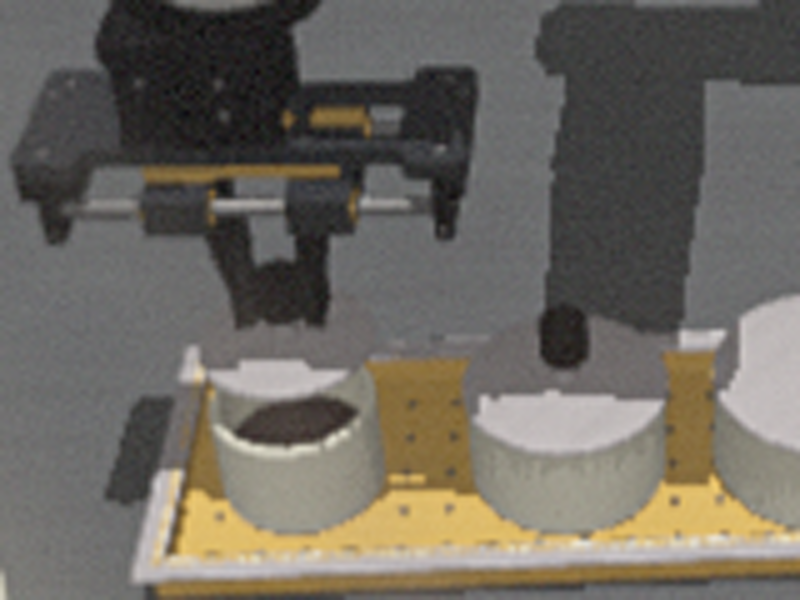

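The fingers sit about 0.8 px from the projection, a bias of +2 mm, so the crock is at y = -0.213. Lowering now.

carry_out(commands=[-0.5,-2.5,8,0,0.001,0.003,0,0,8,0,0,0,0,0,0,0,0,0])

```text
time_s: 27.5
tcp_pos: [0.6459, -0.2135, 0.0955]
ee_rot: [[-1.0, 0.0, 0.002], [0.0, 1.0, -0.001], [-0.002, -0.001, -1.0]]
wrist_force: [-0.8, 0.0, 0.1]
gripper_width: 0.267
```

```bash
python3 go.py .645 -.213 .0765
```

```text
27.5 pos [ 0.6459 -0.2135  0.0955] shift [ 1.   0.5 19. ] rot [-0.001  0.002 -0.   ] F [-0.8  0.   0.1] w 23.2
```

carry_out(commands=[1,0.5,6,0,0.002,0,0,0,6,0,0,0,0,0,0,0,0,0])

```text
time_s: 27.88
tcp_pos: [0.6449, -0.2131, 0.0826]
ee_rot: [[-1.0, 0.0, 0.0], [0.0, 1.0, -0.001], [-0.0, -0.001, -1.0]]
wrist_force: [-0.3, -0.8, -1.4]
gripper_width: 0.266
```

carry_out(commands=[0,0,3,0,0,0,0,0,2,0,0,0,0,0,0,0,0,0])

```text
time_s: 28.25
tcp_pos: [0.6451, -0.2132, 0.0776]
ee_rot: [[-1.0, 0.0, 0.001], [0.0, 1.0, -0.001], [-0.001, -0.001, -1.0]]
wrist_force: [0.0, 1.0, 0.7]
gripper_width: 0.267
```

carry_out(commands=[0,0,2,0,0,0,0,0,2,0,0,0,0,0,2,0,0,0])

```text
time_s: 28.62
tcp_pos: [0.6455, -0.2133, 0.0769]
ee_rot: [[-1.0, -0.001, 0.002], [-0.001, 1.0, -0.002], [-0.002, -0.002, -1.0]]
wrist_force: [-3.2, 2.1, 7.4]
gripper_width: 0.266
```

carry_out(commands=[0,0,0,0,0,0,0,0,0,0,0,0])

```text
time_s: 28.88
tcp_pos: [0.6457, -0.2133, 0.0774]
ee_rot: [[-1.0, -0.001, 0.004], [-0.001, 1.0, -0.002], [-0.004, -0.002, -1.0]]
wrist_force: [-0.7, 0.3, -2.1]
gripper_width: 0.267
```

Contact came at 0.0769, the expected seat height. I'll release, rise and back off to clear the view.

carry_out(commands=[0,0,0,0,0,0,0,0,0,0,0,0,0,0,0,0,0,0], grip=50)

```text
time_s: 29.25
tcp_pos: [0.6459, -0.2134, 0.077]
ee_rot: [[-1.0, -0.001, 0.003], [-0.001, 1.0, -0.003], [-0.003, -0.003, -1.0]]
wrist_force: [-0.3, 1.1, 1.0]
gripper_width: 0.518
```

carry_out(commands=[0,0,-10,0,0,0,0,0,-30,0,0,0,0,0,-40,0,0,0,20,-20,-30,0,0,0,50,-50,0,0,0,0])

```text
time_s: 29.88
tcp_pos: [0.5827, -0.2777, 0.1926]
ee_rot: [[-1.0, -0.008, 0.006], [-0.008, 1.0, -0.005], [-0.006, -0.005, -1.0]]
wrist_force: [-0.7, -1.1, -0.3]
gripper_width: 0.575
```

carry_out(commands=[50,-50,0,0,0,0,50,-50,0,0,0,0,50,-50,0,0,0,0,40,-50,0,0,0,0,0,0,0,0,0,0])

```text
time_s: 30.5
tcp_pos: [0.4073, -0.4658, 0.1981]
ee_rot: [[-1.0, -0.006, 0.014], [-0.006, 1.0, -0.011], [-0.014, -0.011, -1.0]]
wrist_force: [0.9, 0.3, 0.2]
gripper_width: 0.575
```

```bash
python3 - <<'E'
from h import *
for n in("top","scene"): cv2.imwrite(f'pics/{n}9.png',capture(n)[:,:,::-1])
a=cv2.imread('pics/scene9.png')[140:290,180:460]; cv2.imwrite('pics/s9z.png',cv2.resize(a,(800,428),interpolation=cv2.INTER_CUBIC))
a=cv2.imread('pics/top9.png')[120:290,160:500]; cv2.imwrite('pics/t9z.png',cv2.resize(a,(800,400),interpolation=cv2.INTER_CUBIC))
E
```

```text
(no output)
```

View pics/s9z.png

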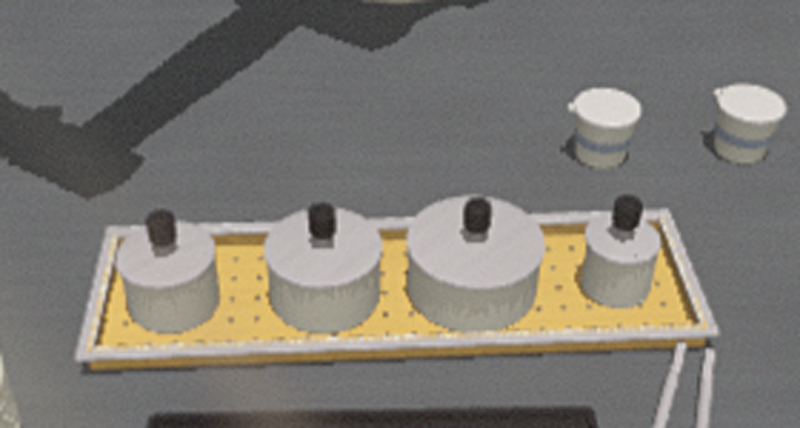

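View pics/t9z.png

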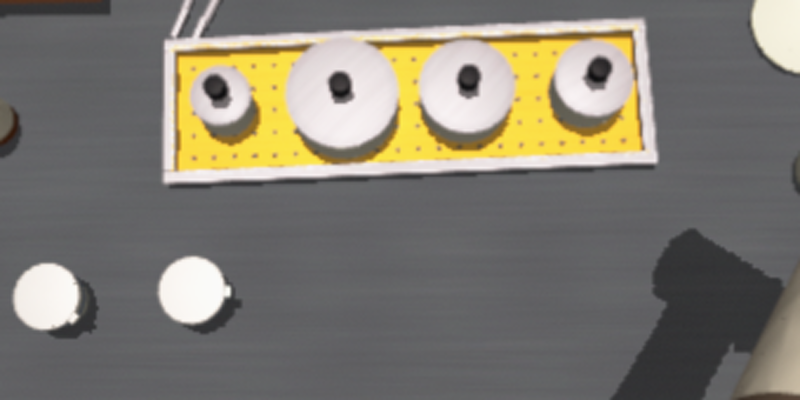

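Both views show all four crocks covered. I'll do a numeric check of lid centres against the crocks, and of the knobs for tilt.

```bash
python3 - <<'E'
from h import *
C=cam('top'); im=cv2.imread('pics/top9.png'); g=im.min(2)
m=cv2.morphologyEx((g>165).astype(np.uint8),cv2.MORPH_OPEN,np.ones((3,3)))
cs,_=cv2.findContours(m,cv2.RETR_EXTERNAL,cv2.CHAIN_APPROX_NONE)
for k,u,v in [('small',254,162),('largest',305,159),('large',358,157),('med',411,154),('pot',182,246),('pot',243,243)]:
    c=[c for c in cs if cv2.boundingRect(c)[2]<70 and abs(c[:,0].mean(0)-[u,v]).max()<10]; c=max(c,key=len)
    P=circ(onz(C,cv2.convexHull(c)[:,0],.062 if k=='pot' else .064)); o=''
    if k!='pot':
        w=g[v-20:v+10,u-14:u+14]; _,L,st,ce=cv2.connectedComponentsWithStats((w<70).astype(np.uint8)); i=1+np.argmax(st[1:,4])
        o=onz(C,[ce[i]+[u-14,v-20]],.092)[0,:2].round(4)
    print(k,np.round(P,4),o)
E
```

```text
Traceback (most recent call last):
ValueError: max() iterable argument is empty
```

```bash
python3 - <<'E'
from h import *
C=cam('top'); im=cv2.imread('pics/top9.png'); g=im.min(2)
for k,u,v,d in [('small',254,160,.065),('largest',305,159,.119),('large',358,157,.101),('med',411,154,.083),('pot',182,246,.068),('pot',243,243,.068)]:
    m=(g>155).astype(np.uint8)
    keep=np.zeros_like(m); cv2.circle(keep,(u,v),int(d/2*425*1.0)+3,1,-1); m=cv2.morphologyEx(m*keep,cv2.MORPH_OPEN,np.ones((3,3)))
    cs,_=cv2.findContours(m,cv2.RETR_EXTERNAL,cv2.CHAIN_APPROX_NONE); c=max(cs,key=cv2.contourArea)
    P=circ(onz(C,cv2.convexHull(c)[:,0],.062 if k=='pot' else .064)); o=''
    if k!='pot':
        w=g[v-20:v+10,u-14:u+14]; _,L,st,ce=cv2.connectedComponentsWithStats((w<70).astype(np.uint8)); i=1+np.argmax(st[1:,4])
        o=onz(C,[ce[i]+[u-14,v-20]],.093)[0,:2].round(4)
    print(k,np.round(P,4),o)
E
```

```text
small [0.632  0.176  0.0634] [0.6651 0.1728]
largest [0.6379 0.0485 0.1229] [0.6316 0.0484]
large [ 0.638  -0.0819  0.0997] [ 0.6366 -0.0819]
med [ 0.6448 -0.2143  0.0815] [ 0.6783 -0.2059]
pot [0.4222 0.3502 0.0688] 
pot [0.4288 0.2005 0.0691]
```

The small and medium "knob" blobs are dark gaps at the tray edge, not knobs. I'll re-measure those inside the discs, and the largest disc without the tray rim.

```bash
python3 - <<'E'
from h import *
C=cam('top'); im=cv2.imread('pics/top9.png'); g=im.min(2); hsv=cv2.cvtColor(im,cv2.COLOR_BGR2HSV)
for k,u,v in [('small',251,157),('largest',305,156),('large',359,153),('med',414,150)]:
    w=g[v-8:v+8,u-7:u+7]; _,L,st,ce=cv2.connectedComponentsWithStats((w<70).astype(np.uint8)); i=1+np.argmax(st[1:,4])
    print(k,st[i],onz(C,[ce[i]+[u-7,v-8]],.093)[0,:2].round(4))
# largest disc: left/right/bottom edges only
m=((g>155)).astype(np.uint8)
r=m[159]; xs=np.where(r[275:335])[0]+275; print(onz(C,[(xs[0]-.5,159),(xs[-1]+.5,159)],.064).round(4), sense()['time_s'])
E
```

```text
small [ 3  4 10 10 70] [0.6306 0.1755]
largest [ 2  3  9 11 71] [0.6316 0.0484]
large [ 3  3  8 11 70] [ 0.6366 -0.0819]
med [ 3  3  9 10 74] [ 0.6436 -0.214 ]
[[ 0.6334  0.1085  0.064 ]
 [ 0.6315 -0.012   0.064 ]] 30.6
```

The knobs stand over the disc centres with the same 1–2 mm view offset they had flat on the counter, so the lids are level. The pots are unmoved, so I'll hand it in.

```bash
python3 -c "
from station import *
print(finish_job())"
```

```text
the job is handed in; nothing more can be done
None
```

All four lids are on their matching crocks, and I handed the job in at about 30.6 s of the 102 s allowed. I gripped each lid by its knob, lowered it to its computed seat height, confirmed contact with a light push of about 7–12 N, and then released it.

**Last checks:**
- **Seating:** in the final top view, the small, medium and large lids sit within about 1.5 mm of their crock centres. The largest was first misread because its outline merged with the tray rim. Checked again by its left and right edges, it is within about 1 mm in y and 2 mm in x.
- **Level:** every knob stands over its disc with the same 1–2 mm offset it showed flat on the counter, and the front view shows all four lids level.
- **Crocks and pots:** the two pots are within 1 mm of where they started. The crocks show no visible shift in the tray; I did not measure their rims again once they were covered.

**What disagreed:**
- **Scene camera:** it read 2–4.5 mm too far to the robot's left (+y), so I corrected its readings using the fingers and the top view.
- **Knob check:** on the first pass it picked up dark gaps at the tray edge for the small and medium lids, so I re-measured those two.

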